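# Hold a sample cassette over the detector window

## Robot

A 7-joint arm with a two-finger parallel gripper is mounted at the origin on the work surface. World frame = base frame: x ahead of the robot, y to its left, z up, the work surface at z = 0. Lengths are in m, angles in rad, forces in N, time in s.
With the tool pointing down it reaches from about 0.4 to 0.85 m from the base axis. Payload 4.5 kg.
Tool frame: the origin (TCP) lies between the finger pads; the fingertips stand 19 mm ahead of it and the grasp point (between the pads) is the TCP (r.tips_ahead is the distance from the TCP to the fingertips, in m); z points along the fingers, y is the line along which they close (so a half turn about z gives the same grasp; the last joint's range is limited). The gripper opens to 88 mm and grips with 3 to 60 N. Pads are 18 mm wide; open, the fingers measure 123 mm over their backs; the gripper's body (75 mm by 187 mm) begins 45 mm behind the grasp point.
Start: joints at [-1.291, 0.689, -0.195, 1.565, 0.157, 0.902, -0.215], TCP at [0.152, 0.606, 0.232] pointing down, gripper open.
Joint ranges: [-3.01, 3.01], [-0.46, 2.08], [-1.47, 1.51], [0.13, 2.56], [-1, 4.14], [0.04, 2.09], [-2.66, 2.66]. Speed limits (rad/s): [2.57, 2.57, 3.14, 3.14, 3.14, 3.14, 3.14].

## Interface

Orientations are given as a unit quaternion [x, y, z, w].
In Python, from plant import r, cams, models gives the robot as it stands. The module is installed in compiled form; this text tells all that it offers.
- The arm moves only by the tool jog_arm, never from a script. Its arguments are lists of equal length, an entry for each row: "turn": the turn, a rotation vector about the tool's x, y, z in rad, a list of three; "translation": the shift along the tool's x, y, z in m, a list of three; "grip": the closure, from 0 (fully open) to 1 (shut). In form: {"turn": [[ax, ay, az], ...], "translation": [[tx, ty, tz], ...], "grip": [grip, ...]}. A call has 1 to 20 rows; each row is the pose to reach, as a shift and turn from the pose commanded when the call began, along the tool's axes at that moment; what a row does not reach only later rows make up. A row lasts 1/8 s, in which the tool goes at most 62.5 mm and 10.7 degrees, less where a joint would pass 70% of its speed; a pose out of reach is approached as far as the arm can. A call with a gripper value outside its range is refused whole. The fingers move at their own pace and stop on an object; "force" is the grip in N (left out, the last holds). Time passes only in rows, so rows that repeat a pose let the fingers close. It gives the time, the measured TCP pose, the force, the opening and the grip force at its end, in the units of the state.
- r.get_state(): the state, without advancing time (a new reading comes with each control period).
- cams.snapshot(name): name is "side" or "top" or "wrist"; returns the picture (400x640x3 uint8, red, green, blue); there is no depth.
- cams.camera_params(name): a dict with "fx", "fy", "cx", "cy" (pixels), "eye" and "orientation" of the camera in the world. Camera axes: x right, y up, looking along -z (the intrinsics and any distortion apply to the point x, -y, -z); pixel columns grow to the right and rows downward; lengths in m; the calibration is good to about 2 mm. A picture is of the moment at which its call begins: read the wrist's pose just before it. camera_params takes no time and is no camera call; for the wrist camera it gives the pose at the moment of the call.
- r.finish_job(): hands the job in; it is judged then, once.
Trained networks look in the newest picture that a camera, given by its name, has taken for a name from the list of things; names that differ only in an ending like _2 or _b are one class to them, and where a whole thing is asked for, a point or a joint stands for the part that bears it (a point fixed in the world has none). Each returns a list of dicts, best first, with "p" (0 to 1); they miss things now and then, are a little off and sometimes report something else, mostly with a low value. They report only what shows in the picture. A call takes as long as a camera call. They do not tell look-alikes from the thing itself.
- models.find_in(camera, name): "position" ([x, y, z] in m, in world coordinates, good to about 4 mm: the middle of the surface that is visible of it).
- models.masks_of(camera, name): "pixels" (400x640 bool, what is visible of it).
- models.place_of(camera, name): "position" ([x, y, z] in m, in world coordinates, good to about 4 mm: a listed point, or the origin of a listed thing).
The state is a dict: "clock": time; "q": joint angles; "qd": joint speeds; "joint_torque": joint torques, N m; "tool_pos": TCP position; "eef_rot": TCP orientation; "contact_force": force on the tool from outside, world axes, zero at the start; "moment": the same for the moment, N m; "opening": opening from 0.0 (shut) to 1.0 (fully open); "finger_force": force on a finger pad.
Only numpy, scipy, OpenCV 4.12 (cv2) and the standard library are available. Lean on these libraries where they do the work, as an engineer would, in place of code of your own. Each camera call takes 0.05 s, during which the arm holds its last target. There are 200 camera calls.

## Task

Swing the red-handled ejector lever of the sample dock all the way to its stop and let it spring back fully, so that the orange cassette is pushed out from under the hood. Then take the cassette by its black fin, lift it over the grey lead bricks and finish while still holding it, level and still, about 10 mm above the silver detector window, centred on it and with its long side along the window's long side. Do not touch the detector or the bricks with anything, and leave the other things on the bench where they are.

Things in the scene. Friction and masses are not known exactly. Their poses are not given: they have to be found in the camera images.
- dock: White sample dock, fixed. Origin: bench level, under its channel; z up. The channel (floor 20 mm up, 37 mm wide) runs along x. A blue hood with clear roof covers x=0 to 87 mm (49 mm wide, top 84 mm up); x=0 to -89 mm is open above, with 8 mm high rails along the sides and end. The cassette comes out towards -x. The lever is on the +y side. Position and yaw vary.
- lever (a joint): Ejector lever on a vertical axis, rad: 0 at rest, 1.157 at its stop, growing clockwise seen from above. The handle swings towards the dock's +x while an upright pin in the channel pushes the cassette towards the dock's -x. Its spring takes 1.2 N at the handle to start, 3.5 N at the stop, and returns it when let go; the cassette stays where it was pushed.
- lever_handle (a point): Point on the axis of the lever's upright red handle post, 75 mm above the bench; moves with the lever. The post is round, 18 mm across, from 44 to 100 mm above the bench, on the end of a flat steel bar (14 mm wide, 34 to 44 mm above the bench), 100 mm from the pivot axis.
- lever_pivot (a point): Point on the lever's vertical pivot axis, 75 mm above the bench (in the dock's frame at x=20, y=65 mm). Nothing stands higher than 46 mm above the bench there.
- cassette: Orange cassette, 70 to 140 g: base 50 x 34 x 14 mm (x, y, z) with a black fin on top, 30 mm long in x, 12 mm thick in y, 14 to 56 mm above the underside, to be gripped across the 12 mm. Origin: centre of the underside; z up. Starts under the dock's hood, long side along the channel; a full lever stroke leaves its centre about 51 mm from the dock's origin towards the dock's -x.
- detector: White and blue detector fixed to the bench, 110 x 86 mm, 50 mm high, with a black 66 x 50 mm block on top reaching 60 mm. Origin: centre of its underside; z up; x along its long side. Position and yaw vary.
- window (a point): Centre of the silver window, 54 mm (along the detector's x) by 38 mm, flush in the black top of the detector, 60 mm above the bench.
- shield: Three grey lead bricks, each 200 x 50 x 100 mm high, fixed round the detector in a U open towards its +x. Same origin and axes as the detector. Inner faces 76 mm from the window's centre on the +y and -y sides, 75 mm on the -x side; outer faces 126, 126 and 125 mm; the side bricks run from x=-74 to +126 mm. Top 100 mm above the bench.
- mouse: Black computer mouse, 105 x 60 x 32 mm, to be left alone. Origin: centre of underside.
- cup_a: Small steel sample cup, 34 mm across, 22 mm high, to be left alone. Origin: centre of underside.
- cup_b: Second small steel sample cup like the other, to be left alone. Origin: centre of underside.
- wash_bottle: White bottle with red cap, 60 mm across, 150 mm high, to be left alone. Origin: centre of underside.
- jar: Amber jar with black lid, 64 mm across, 75 mm high, to be left alone. Origin: centre of underside.
- dish: Clear shallow glass dish, 90 mm across, 15 mm high, to be left alone. Origin: centre of underside.
- spoon: Steel sampling spoon 180 mm long lying flat, to be left alone. Its origin is on the tool.
Not all that is in view belongs to the job. Leave any green look-alike of the detector alone.

How it is judged:
By the outcome, as a careful person would: the job done as asked, in the order asked, and still so for the second after the job is handed in, while the arm keeps its last pose, push and grip.
It also fails if it takes over 58 s, if anything falls off the work surface, if the arm or the gripper's body presses on something with over 40 N, if the wrist force passes 120 N, or if a joint passes its speed limit or range.

## Working session

There is one attempt and no reset: what is moved stays moved. The work goes in short steps, Python scripts to look and compute and a tool call to move; the robot and the scene stay as the last step left them, time stands still between calls to the robot, and variables do not carry over. Pictures are saved under pics/ and viewed, at most 10 in all, crops included, and the job is handed in when it is done.

Besides the shell and the picture viewer there is one more tool, called after "Emit:" as name(argument=value, ...), one argument or row to a line, values as JSON. jog_arm: Moves the arm, as the interface text tells. Its arguments: {"type":"object","properties":{"turn":{"type":"array"},"translation":{"type":"array"},"grip":{"type":"array"},"force":{"type":"number"}},"required":["turn","translation","grip"]}

```bash
mkdir -p pics; python3 - <<'E'
from plant import r,cams,models
import cv2,numpy as np
s=r.get_state();print(s['clock'],s['tool_pos'],s['eef_rot'],s['opening'])
ims=[]
for c in ['top','side']:
    im=cams.snapshot(c);cv2.imwrite(f'pics/{c}0.png',im[:,:,::-1])
    p=cams.camera_params(c);print(c,p)
    for n in ['dock','lever_handle','lever_pivot','cassette','detector','window','shield','wash_bottle','jar','mouse','dish']:
        print(n,[(np.round(d['position'],3).tolist(),round(d['p'],2)) for d in models.place_of(c,n)[:3]])
E
```

```text
0.0 [0.1519979  0.60557774 0.23091453] [ 1.22530264e-01  9.92464362e-01 -9.07170850e-04 -2.80665826e-05] 0.9975388894244529
top {'fx': 426.379113210723, 'fy': 426.379113210723, 'cx': 315.9216627768582, 'cy': 202.34727968462477, 'eye': array([ 0.35975834, -0.01179399,  1.21728706]), 'orientation': array([-0.05483621,  0.05572473,  0.71014869, -0.69969749])}
dock [([0.586, 0.23, 0.004], 0.59)]
lever_handle [([0.452, 0.152, 0.075], 0.62)]
lever_pivot [([0.516, 0.233, 0.076], 0.91)]
cassette []
detector [([0.56, -0.146, -0.0], 0.9), ([0.412, -0.378, 0.0], 0.89), ([0.754, -0.387, -0.002], 0.85)]
window [([0.294, -0.193, 0.058], 0.9), ([0.756, -0.388, 0.063], 0.78), ([0.412, -0.376, 0.063], 0.75)]
shield [([0.787, -0.129, -0.002], 0.55), ([0.286, 0.272, 0.0], 0.54)]
wash_bottle [([0.654, 0.462, -0.003], 0.61)]
jar [([0.785, -0.128, 0.0], 0.85)]
mouse [([0.534, -0.505, 0.006], 0.87)]
dish [([0.48, 0.488, -0.003], 0.71), ([0.555, -0.147, 0.058], 0.71), ([0.79, 0.13, 0.001], 0.61)]
side {'fx': 459.92807572279065, 'fy': 459.92807572279065, 'cx': 319.0638034042876, 'cy': 196.98226538296544, 'eye': array([ 0.34031536, -1.0091917 ,  1.08960376]), 'orientation': array([ 0.38507152, -0.0306675 , -0.07913467,  0.91897613])}
dock [([0.584, 0.231, 0.0], 0.56), ([0.558, -0.147, 0.062], 0.2)]
lever_handle []
lever_pivot [([0.519, 0.23, 0.079], 0.9)]
cassette [([0.579, 0.261, 0.02], 0.53)]
detector [([0.561, -0.148, 0.0], 0.92), ([0.755, -0.39, -0.001], 0.74), ([0.414, -0.375, -0.0], 0.61)]
window [([0.558, -0.149, 0.06], 0.94), ([0.414, -0.378, 0.061], 0.7), ([0.754, -0.388, 0.061], 0.58)]
shield [([0.562, -0.144, 0.0], 0.63)]
wash_bottle [([0.652, 0.462, 0.002], 0.57)]
jar [([0.789, -0.134, 0.001], 0.7)]
mouse [([0.536, -0.502, -0.003], 0.62)]
dish [([0.479, 0.483, -0.0], 0.79), ([0.789, -0.132, 0.002], 0.18)]
```

View pics/top0.png

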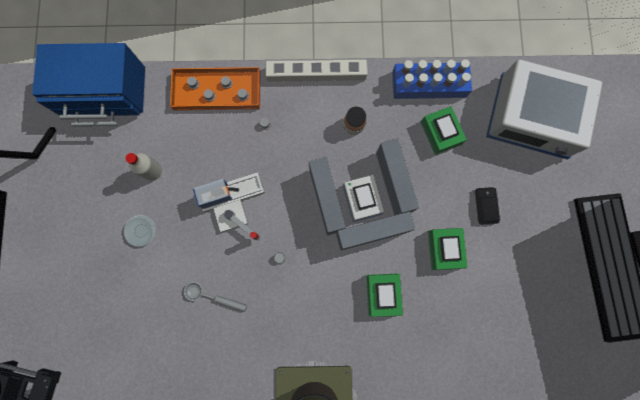

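View pics/side0.png

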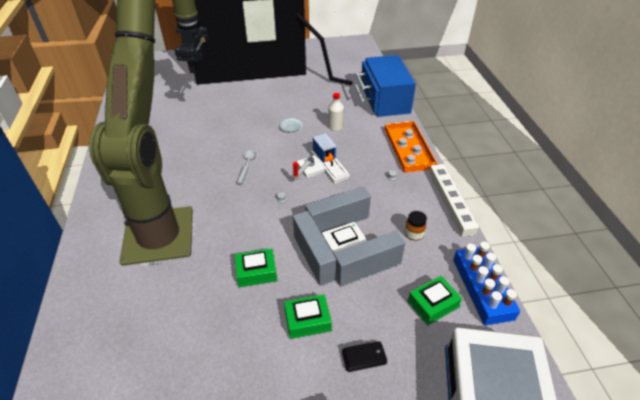

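Candidates for the lever: the red post at top px (254,236), with the bottle's red cap (132,158) a distractor. For the detector: the white one inside the U at (363,196); green look-alikes at (445,130), (448,249) and (385,296) are rejected. For the cassette: the orange spot under the hood at (232,190); the orange tray at (215,88) is rejected. I'll check this in one close crop.

```bash
python3 - <<'E'
import cv2
im=cv2.imread('pics/top0.png')[130:280,185:425]
cv2.imwrite('pics/crop0.png',cv2.resize(im,None,fx=3.3,fy=3.3,interpolation=cv2.INTER_CUBIC))
E
cat > h.py <<'E'
from plant import r,cams,models
import cv2,numpy as np
from scipy.spatial.transform import Rotation as R
def ray(p,uv,z):
    uv=np.atleast_2d(uv).astype(float)
    d=np.c_[(uv[:,0]-p['cx'])/p['fx'],-(uv[:,1]-p['cy'])/p['fy'],-np.ones(len(uv))]
    d=R.from_quat(p['orientation']).apply(d); e=np.array(p['eye'])
    return e+d*((z-e[2])/d[:,2])[:,None]
def proj(p,X):
    c=R.from_quat(p['orientation']).inv().apply(np.atleast_2d(X)-p['eye'])
    return np.c_[p['cx']+p['fx']*c[:,0]/-c[:,2],p['cy']-p['fy']*c[:,1]/-c[:,2]]
def totool(target,yaw_y=None):
    """shift in tool axes to reach world target; yaw_y: wanted world heading of tool y (mod pi) -> turn about tool z"""
    s=r.get_state();T=R.from_quat(s['eef_rot'])
    sh=T.inv().apply(np.array(target)-s['tool_pos'])
    if yaw_y is None: return sh,None
    y=T.apply([0,1,0]);d=(yaw_y-np.arctan2(y[1],y[0])+np.pi/2)%np.pi-np.pi/2
    return sh,-d
E
python3 - <<'E'
import sys;sys.path.insert(0,'.')
from h import *
print(cams.camera_params('wrist'), r.get_state()['tool_pos'])
dock=np.array([.585,.2305]);piv=np.array([.5175,.2315]);
v=piv-dock;print(np.degrees(np.arctan2(v[1],v[0]))-72.9)
print(totool([.452,.152,.2],np.radians(104.6)))
E
```

```text
{'fx': 292.5873692332294, 'fy': 292.5873692332294, 'cx': 316.2254023834526, 'cy': 200.85928686107894, 'eye': array([0.07610069, 0.62677815, 0.38341292]), 'orientation': array([-0.12042551, -0.09399362,  0.60787508,  0.77919881])} [0.15208448 0.60624935 0.23174044]
106.2512357284464
(array([-0.40144717, -0.36760602,  0.03170544]), np.float64(-0.500651540715757))
```

View pics/crop0.png

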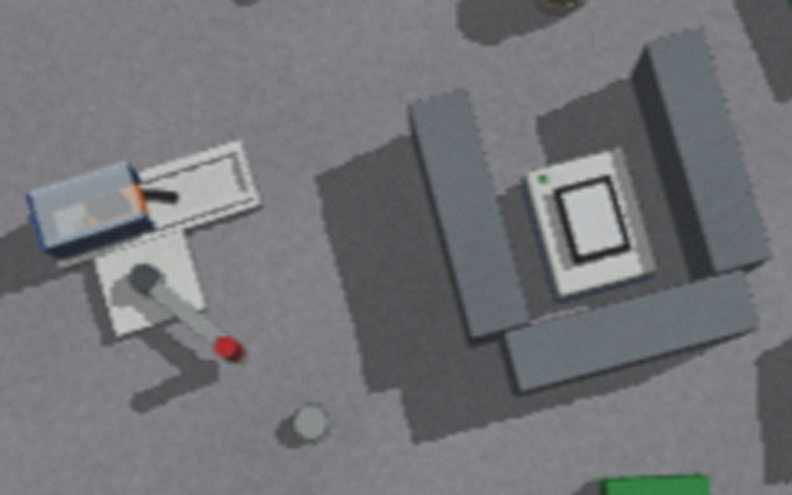

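Crop shows the red post at (228,347), pivot (145,277), the hood at (90,210) with the channel opening to the right, and the white detector's window at (592,218) inside the U. The choice is confirmed. Moving above the handle.

Emit:
jog_arm(
  turn=[
    [0,0,-0.25],
    [0,0,-0.5],
    [0,0,-0.5],
    [0,0,-0.5],
    [0,0,-0.5],
    [0,0,-0.5],
    [0,0,-0.5],
    [0,0,-0.5],
    [0,0,-0.5],
    [0,0,-0.5],
    [0,0,-0.5],
    [0,0,-0.5],
    [0,0,-0.5],
  ],
  translation=[
    [-0.04,-0.037,-0.02],
    [-0.08,-0.074,-0.02],
    [-0.12,-0.11,-0.02],
    [-0.16,-0.147,-0.02],
    [-0.2,-0.184,-0.02],
    [-0.24,-0.22,-0.02],
    [-0.28,-0.257,-0.02],
    [-0.32,-0.294,-0.02],
    [-0.36,-0.33,-0.02],
    [-0.4,-0.367,-0.02],
    [-0.4,-0.367,-0.02],
    [-0.4,-0.367,-0.02],
    [-0.4,-0.367,-0.02],
  ],
  grip=[0.3,0.45,0.45,0.45,0.45,0.45,0.45,0.45,0.45,0.45,0.45,0.45,0.45],
)

```text
clock: 2.82
tool_pos: [0.45, 0.1546, 0.2519]
eef_rot: [-0.128, 0.992, 0.0, 0.0]
contact_force: [0.4, -0.2, -0.0]
opening: 0.548
finger_force: 0.0
```

```bash
python3 - <<'E'
import sys;sys.path.insert(0,'.')
from h import *
s=r.get_state();p=cams.camera_params('wrist');im=cams.snapshot('wrist')
print(s['clock'],s['tool_pos'],s['q'].round(2),s['opening'])
H=[]
for n in ['dock','lever_handle','lever_pivot','cassette']:
    print(n,[(np.round(d['position'],3).tolist(),round(d['p'],2)) for d in models.place_of('wrist',n)[:2]])
np.save('w1.npy',im);
hsv=cv2.cvtColor(im,cv2.COLOR_RGB2HSV)
red=((hsv[...,0]<6)|(hsv[...,0]>174))&(hsv[...,1]>150)&(hsv[...,2]>60)
n,l,st,c=cv2.connectedComponentsWithStats(red.astype('uint8'))
print([(st[i],c[i].round()) for i in range(1,n) if st[i,4]>60])
cv2.imwrite('pics/w1.png',im[:,:,::-1])
E
```

```text
2.825 [0.44998207 0.15460143 0.25186012] [-0.16  0.49 -0.4   1.97  0.27  0.74  1.11] 0.5484839726981786
dock [([0.586, 0.229, -0.0], 0.93)]
lever_handle [([0.452, 0.152, 0.077], 0.9)]
lever_pivot [([0.514, 0.23, 0.078], 0.81), ([0.288, 0.269, 0.008], 0.74)]
cassette []
[(array([307, 174,  15,  21, 201], dtype=int32), array([314., 186.]))]
```

View pics/w1.png

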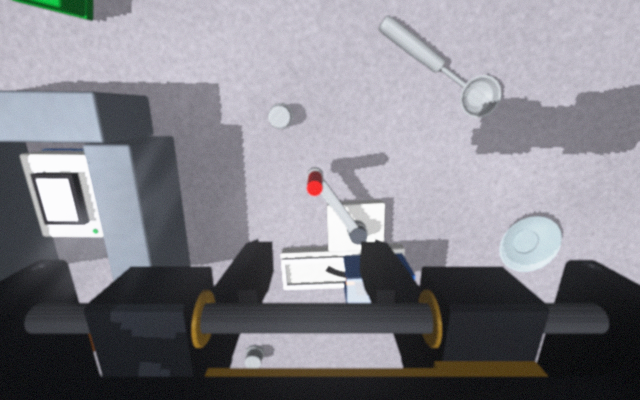

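Wrist view shows the red post at (314,183), pivot (357,232) and dock at (330,268), which agrees with the networks. Descending to straddle the post.

```bash
python3 - <<'E'
import sys;sys.path.insert(0,'.')
from h import *
print(totool([.452,.153,.075],np.radians(104.6)))
s=r.get_state();T=R.from_quat(s['eef_rot'])
piv=np.array([.5155,.2315])
h0=piv+.1*np.array([np.cos(np.radians(231)),np.sin(np.radians(231))])
for a in range(231,155,-8):
    h=piv+.1*np.array([np.cos(np.radians(a)),np.sin(np.radians(a))])
    print(a,T.inv().apply(np.r_[h-h0,0])[:2].round(4),h.round(3))
E
```

```text
(array([-0.00133202, -0.00107538,  0.17676073]), np.float64(0.0009529728373520729))
231 [0. 0.] [0.453 0.154]
223 [0.0075 0.0118] [0.442 0.163]
215 [0.0132 0.0245] [0.434 0.174]
207 [0.0171 0.0379] [0.426 0.186]
199 [0.0192 0.0517] [0.421 0.199]
191 [0.0193 0.0656] [0.417 0.212]
183 [0.0174 0.0795] [0.416 0.226]
175 [0.0136 0.0929] [0.416 0.24 ]
167 [0.008  0.1057] [0.418 0.254]
159 [0.0007 0.1176] [0.422 0.267]
```

Emit:
jog_arm(
  turn=[
    [0,0,0],
    [0,0,0],
    [0,0,0],
    [0,0,0],
    [0,0,0],
    [0,0,0],
    [0,0,0],
  ],
  translation=[
    [-0.001,-0.002,0.03],
    [-0.001,-0.002,0.07],
    [-0.001,-0.002,0.12],
    [-0.001,-0.002,0.16],
    [-0.001,-0.002,0.177],
    [-0.001,-0.002,0.177],
    [-0.001,-0.002,0.177],
  ],
  grip=[0.45,0.45,0.45,0.45,0.45,0.6,0.7],
  force=5,
)

```text
clock: 3.95
tool_pos: [0.4526, 0.1517, 0.0754]
eef_rot: [-0.127, 0.992, 0.0, 0.001]
contact_force: [-0.4, -0.1, 0.8]
opening: 0.346
finger_force: 0.0
```

Emit:
jog_arm(
  turn=[
    [0,0,0],
    [0,0,0],
    [0,0,0],
    [0,0,0],
    [0,0,0],
    [0,0,0],
    [0,0,0],
    [0,0,0],
    [0,0,0],
  ],
  translation=[
    [0.003,0.008,0],
    [0.0075,0.0158,0],
    [0.0132,0.0285,0],
    [0.0171,0.0419,0],
    [0.0192,0.0557,0],
    [0.0193,0.0696,0],
    [0.0174,0.0835,0],
    [0.0136,0.097,0],
    [0.0136,0.097,0],
  ],
  grip=[0.7,0.7,0.7,0.7,0.7,0.7,0.7,0.7,0.7],
)

```text
clock: 5.08
tool_pos: [0.4136, 0.2427, 0.0747]
eef_rot: [-0.128, 0.992, 0.0, -0.0]
contact_force: [-2.1, -3.2, 1.1]
opening: 0.301
finger_force: 1.3
```

```bash
python3 - <<'E'
import sys;sys.path.insert(0,'.')
from h import *
s=r.get_state();print(s['tool_pos'],s['contact_force'],s['opening'])
T=R.from_quat(s['eef_rot']);print(T.inv().apply(s['contact_force']))
for c in ('top','side'):
    im=cams.snapshot(c)
    for n in ['lever_handle','cassette','lever_pivot']:
        print(c,n,[(np.round(d['position'],3).tolist(),round(d['p'],2)) for d in models.place_of(c,n)[:2]])
E
```

```text
[0.41364597 0.24269039 0.07472091] [-2.10595531 -3.20991149  1.0959878 ] 0.3008393829189866
[ 2.85153055 -2.5708629  -1.09508275]
top lever_handle [([0.557, -0.148, 0.056], 0.66)]
top cassette [([0.592, 0.194, 0.024], 0.64)]
top lever_pivot [([0.514, 0.232, 0.075], 0.88)]
side lever_handle [([0.415, 0.238, 0.073], 0.69)]
side cassette [([0.593, 0.193, 0.021], 0.54)]
side lever_pivot [([0.652, 0.465, 0.003], 0.66), ([0.517, 0.228, 0.078], 0.65)]
```

Emit:
jog_arm(
  turn=[
    [0,0,0],
    [0,0,0],
    [0,0,0],
    [0,0,0],
    [0,0,0],
  ],
  translation=[
    [-0.003,0.006,0],
    [-0.0056,0.0128,0],
    [-0.008,0.016,0],
    [-0.009,0.0175,0],
    [-0.009,0.0175,0],
  ],
  grip=[0.7,0.7,0.7,0.7,0.7],
)

```text
clock: 6.1
tool_pos: [0.4191, 0.2613, 0.0747]
eef_rot: [-0.127, 0.992, 0.0, 0.0]
contact_force: [-1.7, -3.8, -0.3]
opening: 0.303
finger_force: 1.5
```

Emit:
jog_arm(
  turn=[
    [0,0,0],
    [0,0,0],
    [0,0,0],
  ],
  translation=[
    [-0.001,0.002,0],
    [-0.002,0.004,0],
    [-0.002,0.004,0],
  ],
  grip=[0.7,0.7,0.7],
)

```text
clock: 6.48
tool_pos: [0.4193, 0.2625, 0.0746]
eef_rot: [-0.126, 0.992, -0.002, -0.001]
contact_force: [-2.0, -8.4, 1.9]
opening: 0.303
finger_force: 3.6
```

Emit:
jog_arm(
  turn=[
    [0,0,0],
    [0,0,0],
  ],
  translation=[
    [-0.0005,0.002,0],
    [-0.0005,0.002,0],
  ],
  grip=[0.7,0.7],
)

```text
clock: 6.72
tool_pos: [0.4192, 0.263, 0.0745]
eef_rot: [-0.125, 0.992, -0.003, -0.002]
contact_force: [-1.9, -11.1, 3.4]
opening: 0.309
finger_force: 5.0
```

```bash
python3 - <<'E'
import sys;sys.path.insert(0,'.')
from h import *
s=r.get_state();print(s['tool_pos'],s['contact_force'])
print(totool([.4526,.1517,.075]))
for c in ('top','side'):
    im=cams.snapshot(c)
    for n in ['lever_handle','cassette']:
        print(c,n,[(np.round(d['position'],3).tolist(),round(d['p'],2)) for d in models.place_of(c,n)[:2]])
E
```

```text
[0.41920631 0.26295831 0.07451357] [ -1.87834995 -11.06933135   3.35372017]
(array([-0.00467384, -0.11606842,  0.00024915]), None)
top lever_handle []
top cassette [([0.6, 0.183, 0.022], 0.58)]
side lever_handle [([0.421, 0.258, 0.074], 0.49), ([0.396, 0.091, 0.002], 0.25)]
side cassette [([0.597, 0.184, 0.021], 0.7), ([0.562, -0.149, -0.001], 0.4)]
```

Stop reached: force up to 11 N while the TCP no longer advances. Letting the spring bring the lever back, cage following, then open and rise.

Emit:
jog_arm(
  turn=[
    [0,0,0],
    [0,0,0],
    [0,0,0],
    [0,0,0],
    [0,0,0],
    [0,0,0],
    [0,0,0],
    [0,0,0],
    [0,0,0],
    [0,0,0],
    [0,0,0],
    [0,0,0],
    [0,0,0],
    [0,0,0],
    [0,0,0],
    [0,0,0],
    [0,0,0],
    [0,0,0],
  ],
  translation=[
    [0.006,-0.011,0],
    [0.0115,-0.0236,0],
    [0.0153,-0.037,0],
    [0.0172,-0.0509,0],
    [0.0171,-0.0648,0],
    [0.015,-0.0786,0],
    [0.0111,-0.092,0],
    [0.0054,-0.1047,0],
    [-0.0021,-0.1185,0],
    [-0.0021,-0.1205,0],
    [-0.0021,-0.1205,0],
    [-0.0021,-0.1205,0],
    [-0.0021,-0.1205,-0.03],
    [-0.0021,-0.1205,-0.07],
    [-0.0021,-0.1205,-0.12],
    [-0.0021,-0.1205,-0.17],
    [-0.0021,-0.1205,-0.185],
    [-0.0021,-0.1205,-0.185],
  ],
  grip=[0.7,0.7,0.7,0.7,0.7,0.7,0.7,0.7,0.7,0.6,0.45,0.45,0.45,0.45,0.45,0.45,0.45,0.45],
)

```text
clock: 9.28
tool_pos: [0.4524, 0.1519, 0.2607]
eef_rot: [-0.127, 0.992, 0.0, 0.001]
contact_force: [0.1, -0.0, -0.1]
opening: 0.555
finger_force: 0.0
```

```bash
python3 - <<'E'
import sys;sys.path.insert(0,'.')
from h import *
s=r.get_state();print(s['clock'],s['tool_pos'],s['contact_force'])
for c in ('top','side','wrist'):
    im=cams.snapshot(c)
    for n in ['lever_handle','cassette','dock','window','detector']:
        print(c,n,[(np.round(d['position'],4).tolist(),round(d['p'],2)) for d in models.place_of(c,n)[:2]])
print(totool([.62,.135,.25],np.radians(104.6)))
E
```

```text
9.275 [0.45241365 0.15191809 0.26068629] [ 0.12643852 -0.00071746 -0.11667081]
top lever_handle []
top cassette [([0.599, 0.1809, 0.0205], 0.69), ([0.585, 0.2326, 0.0028], 0.21)]
top dock [([0.5866, 0.2316, 0.0027], 0.67)]
top window [([0.56, -0.1481, 0.0563], 0.86), ([0.7546, -0.3833, 0.0606], 0.75)]
top detector [([0.4126, -0.3776, -0.0006], 0.92), ([0.5578, -0.1461, 0.0012], 0.65)]
side lever_handle [([0.4531, 0.1516, 0.0747], 0.74), ([0.653, 0.4647, 0.0005], 0.27)]
side cassette [([0.5992, 0.1835, 0.021], 0.52)]
side dock []
side window [([0.754, -0.3848, 0.0635], 0.85), ([0.5568, -0.1448, 0.0607], 0.83)]
side detector [([0.7562, -0.3849, -0.0004], 0.84), ([0.2947, -0.195, 0.0023], 0.64)]
wrist lever_handle [([0.4545, 0.1558, 0.0768], 0.97), ([0.5618, -0.1444, -0.003], 0.36)]
wrist cassette [([0.5995, 0.1842, 0.0125], 0.62)]
wrist dock [([0.5872, 0.2309, -0.0008], 0.94)]
wrist window [([0.5574, -0.1494, 0.0594], 0.96)]
wrist detector [([0.5625, -0.1458, -0.0025], 0.96)]
(array([-0.15826476, -0.05795721,  0.00975447]), np.float64(-0.0005702514212120313))
```

Lever is back at rest and the cassette is at about (0.599, 0.182). Moving above it with the fingers turned across the fin, then looking close.

Emit:
jog_arm(
  turn=[
    [0,0,0.18],
    [0,0,0.36],
    [0,0,0.54],
    [0,0,0.72],
    [0,0,0.9],
    [0,0,1.08],
    [0,0,1.26],
    [0,0,1.44],
    [0,0,1.576],
    [0,0,1.576],
    [0,0,1.576],
  ],
  translation=[
    [-0.02,0,0],
    [-0.04,0,0],
    [-0.06,-0.002,0],
    [-0.08,-0.003,0.01],
    [-0.1,-0.004,0.02],
    [-0.12,-0.005,0.03],
    [-0.14,-0.006,0.04],
    [-0.15,-0.007,0.05],
    [-0.15,-0.007,0.06],
    [-0.15,-0.007,0.06],
    [-0.15,-0.007,0.06],
  ],
  grip=[0.5,0.5,0.5,0.5,0.5,0.5,0.5,0.5,0.5,0.5,0.5],
)

```text
clock: 11.55
tool_pos: [0.5992, 0.1824, 0.2001]
eef_rot: [0.613, 0.79, 0.0, 0.0]
contact_force: [-0.6, -0.4, 0.0]
opening: 0.499
finger_force: 0.0
```

```bash
python3 - <<'E'
import sys;sys.path.insert(0,'.')
from h import *
s=r.get_state();p=cams.camera_params('wrist');im=cams.snapshot('wrist')
print(s['clock'],s['tool_pos'],s['eef_rot'],s['q'].round(2),s['opening'])
for n in ['dock','cassette']:
    print(n,[(np.round(d['position'],4).tolist(),round(d['p'],2)) for d in models.place_of('wrist',n)[:2]])
# overlay expected fin top rect & base top rect for cassette guess
c=np.array([.5992,.1825]);a=np.radians(104.3);X=np.array([np.cos(a),np.sin(a)]);Y=np.array([-X[1],X[0]])
o=im[:,:,::-1].copy()
for hx,hy,z,col in((.015,.006,.076,(0,255,0)),(.025,.017,.034,(255,0,255))):
    q=[np.r_[c+i*hx*X+j*hy*Y,z] for i,j in((1,1),(1,-1),(-1,-1),(-1,1))]
    cv2.polylines(o,[proj(p,q).round().astype(np.int32)],True,col,1)
cv2.imwrite('pics/w2.png',cv2.resize(o[100:360,140:500],None,fx=2.2,fy=2.2,interpolation=cv2.INTER_CUBIC))
E
```

```text
11.55 [0.59919624 0.18236843 0.20006103] [6.12829062e-01 7.90215474e-01 2.13702886e-04 1.62679274e-05] [-0.4   0.73  0.05  1.6  -0.05  0.82 -0.08] 0.4990130868481917
dock [([0.5841, 0.2341, 0.0004], 0.87)]
cassette [([0.6017, 0.1821, 0.0179], 0.61)]
```

View pics/w2.png

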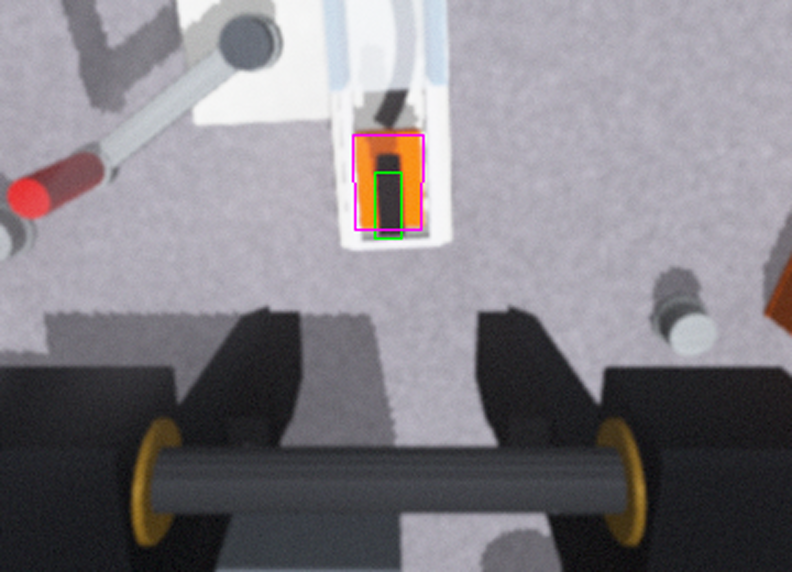

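Overlay matches: fin top at crop (388,205), base at (388,180), with less than about 2 mm error. Descending and gripping.

Emit:
jog_arm(
  turn=[
    [0,0,0],
    [0,0,0],
    [0,0,0],
    [0,0,0],
    [0,0,0],
    [0,0,0],
    [0,0,0],
    [0,0,0],
    [0,0,0],
    [0,0,0],
    [0,0,0],
    [0,0,0],
  ],
  translation=[
    [0.001,0,0.04],
    [0.001,0,0.08],
    [0.001,0,0.11],
    [0.001,0,0.13],
    [0.001,0,0.14],
    [0.001,0,0.14],
    [0.001,0,0.14],
    [0.001,0,0.14],
    [0.001,0,0.14],
    [0.001,0,0.14],
    [0.001,0,0.14],
    [0.001,0,0.14],
  ],
  grip=[0.5,0.5,0.5,0.5,0.5,0.5,0.7,0.85,1,1,1,1],
  force=20,
)

```text
clock: 13.2
tool_pos: [0.5999, 0.1832, 0.0602]
eef_rot: [0.614, 0.789, 0.001, 0.001]
contact_force: [1.8, -0.4, 2.6]
opening: 0.132
finger_force: 19.7
```

Emit:
jog_arm(
  turn=[
    [0,0,0],
    [0,0,0],
    [0,0,0],
    [0,0,0],
    [0,0,0.1],
    [0,0,0.25],
    [0,0,0.4],
    [0,0,0.56],
    [0,0,0.72],
    [0,0,0.88],
    [0,0,1.04],
    [0,0,1.2],
    [0,0,1.36],
    [0,0,1.47],
    [0,0,1.55],
    [0,0,1.571],
    [0,0,1.571],
    [0,0,1.571],
  ],
  translation=[
    [0,0,-0.015],
    [0,0,-0.05],
    [0,0,-0.09],
    [0,0,-0.13],
    [0,0,-0.16],
    [-0.01,-0.005,-0.18],
    [-0.02,-0.012,-0.18],
    [-0.035,-0.019,-0.18],
    [-0.05,-0.027,-0.18],
    [-0.065,-0.035,-0.18],
    [-0.08,-0.043,-0.18],
    [-0.095,-0.051,-0.18],
    [-0.11,-0.059,-0.18],
    [-0.12,-0.065,-0.18],
    [-0.125,-0.068,-0.18],
    [-0.127,-0.0685,-0.18],
    [-0.127,-0.0685,-0.18],
    [-0.127,-0.0685,-0.18],
  ],
  grip=[1,1,1,1,1,1,1,1,1,1,1,1,1,1,1,1,1,1],
)

```text
clock: 15.45
tool_pos: [0.5637, 0.0438, 0.2397]
eef_rot: [0.992, 0.125, -0.0, -0.0]
contact_force: [-0.1, -0.5, -1.1]
opening: 0.139
finger_force: 19.9
```

```bash
python3 - <<'E'
import sys;sys.path.insert(0,'.')
from h import *
s=r.get_state();p=cams.camera_params('wrist');im=cams.snapshot('wrist')
print(s['clock'],s['tool_pos'],s['eef_rot'],s['q'].round(2),s['opening'],s['finger_force'])
for n in ['window','detector','shield','cassette']:
    print(n,[(np.round(d['position'],4).tolist(),round(d['p'],2)) for d in models.place_of('wrist',n)[:2]])
np.save('w3.npy',im);import pickle;pickle.dump(p,open('w3p.pkl','wb'))
cv2.imwrite('pics/w3.png',im[:,:,::-1])
E
```

```text
15.45 [0.56365308 0.04381378 0.23970822] [ 9.92180865e-01  1.24807673e-01 -1.69510161e-04 -3.83075545e-04] [-0.45  0.65  0.51  1.76 -0.41  0.84 -1.07] 0.13892577154488386 19.90497350692749
window [([0.5593, -0.1485, 0.0577], 0.68)]
detector [([0.5628, -0.1444, -0.0022], 0.67)]
shield [([0.7868, -0.1311, -0.0031], 0.45)]
cassette [([0.5628, 0.0443, 0.1953], 0.67), ([0.3971, 0.0931, 0.006], 0.59)]
```

View pics/w3.png

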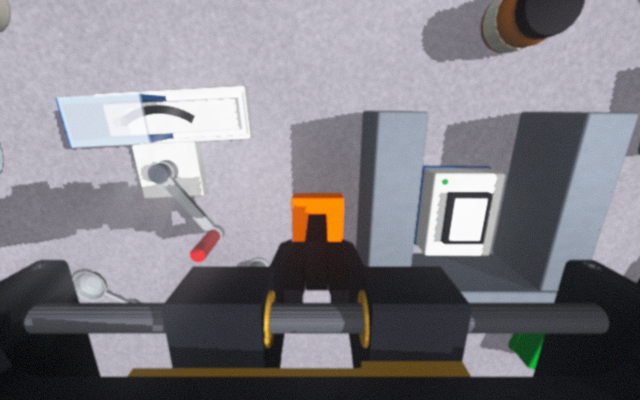

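The cassette is held straight, with its orange base at (318,218). The window is the white quad at about (467,218). Measuring both.

```bash
python3 - <<'E'
import sys;sys.path.insert(0,'.')
from h import *
import pickle
im=np.load('w3.npy');p=pickle.load(open('w3p.pkl','rb'))
def rect(im,p,u0,v0,seed):
    g=im.min(2)>150
    n,l=cv2.connectedComponents(g.astype('uint8'),connectivity=4);m=l==l[seed[1],seed[0]]
    c,_=cv2.findContours(m.astype('uint8'),cv2.RETR_EXTERNAL,cv2.CHAIN_APPROX_NONE)
    pts=np.concatenate(c)[:,0]; W=ray(p,pts,.06)[:,:2]
    print('px',m.sum(),pts.min(0),pts.max(0))
    (cx,cy),(w,h),a=cv2.minAreaRect((W*1000).astype(np.float32))
    ys,xs=np.where(m);print('mean',ray(p,np.c_[xs,ys],.06).mean(0)[:2].round(4))
    print('rect',cx,cy,w,h,a)
rect(im,p,0,0,(467,218))
t=cams.snapshot('top');pt=cams.camera_params('top')
uv=proj(pt,[.559,-.148,.06])[0].round().astype(int);print(uv,t[uv[1],uv[0]]);rect(t,pt,0,0,uv)
si=cams.snapshot('side');ps=cams.camera_params('side')
uv=proj(ps,[.559,-.148,.06])[0].round().astype(int);print(uv,si[uv[1],uv[0]]);rect(si,ps,0,0,uv)
# cassette in hand: base-top far corners
hsv=cv2.cvtColor(im,cv2.COLOR_RGB2HSV);o=((hsv[...,0]>6)&(hsv[...,0]<20)&(hsv[...,1]>150)&(hsv[...,2]>100)).astype('uint8')
o[:,:250]=0;o[:,400:]=0
n,l,st,c=cv2.connectedComponentsWithStats(o);i=1+st[1:,4].argmax();print('orange',st[i])
ys,xs=np.where(l==i)
for v in range(ys.min(),ys.max()+1,6):
    print(v,xs[ys==v].min(),xs[ys==v].max(),end='; ')
s=r.get_state();T=R.from_quat(s['eef_rot'])
for z in(-.026,-.04):
  X=[s['tool_pos']+T.apply([sx*.025,sy*.017,-z]) for sx,sy in((1,1),(1,-1))]
  print('expected',proj(p,X).round(1).tolist())
E
```

```text
px 1402 [449 198] [487 240]
mean [ 0.5608 -0.1445]
rect 560.1864013671875 -144.7184295654297 54.56515884399414 39.705665588378906 14.2629976272583
[364 196] [212 214 218]
px 266 [355 186] [373 206]
mean [ 0.5582 -0.1476]
rect 558.260498046875 -147.58912658691406 52.817047119140625 38.16862106323242 13.7952880859375
[344 235] [249 249 248]
px 94404 [ 14 100] [639 399]
mean [ 0.3643 -0.2508]
rect 427.753662109375 -29.8660888671875 1227.44970703125 1554.6552734375 83.49070739746094
orange [ 292  193   52   50 1984]
193 302 339; 199 292 343; 205 292 343; 211 292 343; 217 293 343; 223 293 343; 229 293 342; 235 293 342; 241 293 341; expected [[346.2, 197.1], [292.6, 197.0]]
expected [[344.2, 191.1], [294.2, 191.0]]
```

Emit:
jog_arm(
  turn=[
    [0,0,0],
    [0,0,0],
    [0,0,0],
    [0,0,0],
    [0,0,0],
    [0,0,0],
    [0,0,0],
    [0,0,0],
    [0,0,0],
    [0,0,0],
    [0,0,0],
    [0,0,0],
  ],
  translation=[
    [-0.007,0.025,0],
    [-0.014,0.05,0],
    [-0.022,0.08,0],
    [-0.03,0.11,0],
    [-0.039,0.14,0],
    [-0.046,0.165,0],
    [-0.05,0.18,0],
    [-0.051,0.183,0],
    [-0.051,0.183,0.03],
    [-0.051,0.183,0.06],
    [-0.051,0.183,0.08],
    [-0.051,0.183,0.08],
  ],
  grip=[1,1,1,1,1,1,1,1,1,1,1,1],
)

```text
clock: 17.3
tool_pos: [0.5587, -0.1447, 0.1583]
eef_rot: [0.992, 0.125, -0.002, -0.001]
contact_force: [0.0, -0.6, -0.8]
opening: 0.132
finger_force: 19.9
```

```bash
python3 - <<'E'
import sys;sys.path.insert(0,'.')
from h import *
s=r.get_state();p=cams.camera_params('wrist');im=cams.snapshot('wrist');T=R.from_quat(s['eef_rot'])
print(s['clock'],s['tool_pos'],s['eef_rot'],s['opening'],s['finger_force'])
o=im[:,:,::-1].copy()
c=np.array([.5597,-.1462]);a=np.radians(14.05);X=np.array([np.cos(a),np.sin(a)]);Y=np.array([-X[1],X[0]])
for hx,hy,z,col in((.033,.025,.06,(0,255,0)),(.027,.019,.06,(0,0,255))):
    q=[np.r_[c+i*hx*X+j*hy*Y,z] for i,j in((1,1),(1,-1),(-1,-1),(-1,1))]
    cv2.polylines(o,[proj(p,q).round().astype(np.int32)],True,col,1)
for dz in(.026,.04):
    q=[s['tool_pos']+T.apply([i*.025,j*.017,dz]) for i,j in((1,1),(1,-1),(-1,-1),(-1,1))]
    cv2.polylines(o,[proj(p,q).round().astype(np.int32)],True,(255,0,255),1)
cv2.imwrite('pics/w4.png',cv2.resize(o[120:300,200:440],None,fx=3.3,fy=3.3,interpolation=cv2.INTER_NEAREST))
si=cams.snapshot('side')
print([np.round(d['position'],4).tolist() for d in models.place_of('side','cassette')[:2]])
ps=cams.camera_params('side');u=proj(ps,[.56,-.146,.1])[0].astype(int)
cv2.imwrite('pics/s4.png',cv2.resize(si[u[1]-50:u[1]+50,u[0]-65:u[0]+65,::-1],None,fx=6,fy=6,interpolation=cv2.INTER_CUBIC))
E
```

```text
17.3 [ 0.55869564 -0.1447227   0.15827948] [ 0.99214979  0.12503998 -0.00151788 -0.00122189] 0.13187042409827943 19.90513265132904
[[0.5592, -0.1421, 0.1221]]
```

View pics/w4.png

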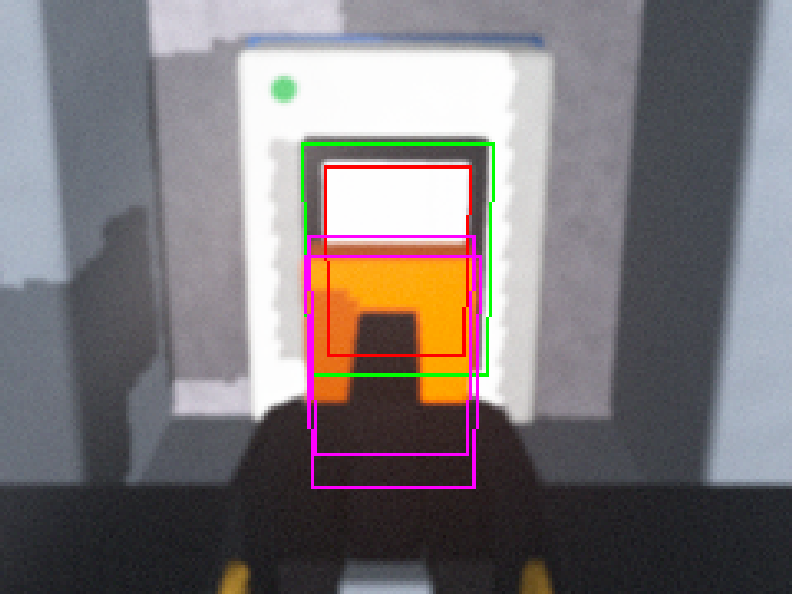

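View pics/s4.png

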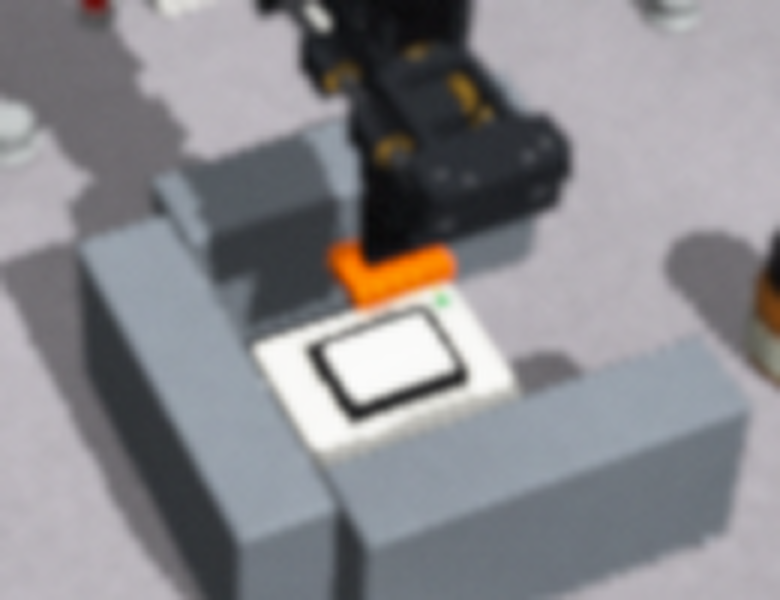

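The wrist view shows the cassette at crop col 389 and the block centred at col 396, which agrees with the overlay to about 1 mm. The block sits about 1 mm further up than predicted. The side view shows the cassette level and clear of the bricks. Descending most of the way, then checking again.

Emit:
jog_arm(
  turn=[
    [0,0,0],
    [0,0,0],
    [0,0,0],
    [0,0,0],
    [0,0,0],
    [0,0,0],
    [0,0,0],
    [0,0,0],
  ],
  translation=[
    [0.001,0,0.01],
    [0.001,0,0.02],
    [0.001,0,0.03],
    [0.001,0,0.037],
    [0.001,0,0.043],
    [0.001,0,0.045],
    [0.001,0,0.045],
    [0.001,0,0.045],
  ],
  grip=[1,1,1,1,1,1,1,1],
)

```text
clock: 18.45
tool_pos: [0.5606, -0.1466, 0.1149]
eef_rot: [0.992, 0.124, 0.0, 0.0]
contact_force: [0.7, 0.0, -2.0]
opening: 0.133
finger_force: 19.9
```

```bash
python3 - <<'E'
import sys;sys.path.insert(0,'.')
from h import *
s=r.get_state();p=cams.camera_params('wrist');im=cams.snapshot('wrist');T=R.from_quat(s['eef_rot'])
print(s['clock'],s['tool_pos'],s['eef_rot'],s['qd'].round(3))
o=im[:,:,::-1].copy()
for dx in (0,):
  c=np.array([.5605,-.146]);a=np.radians(14.05);X=np.array([np.cos(a),np.sin(a)]);Y=np.array([-X[1],X[0]])
  for hx,hy,z,col in((.033,.025,.06,(0,255,0)),(.027,.019,.06,(0,0,255))):
    q=[np.r_[c+i*hx*X+j*hy*Y,z] for i,j in((1,1),(1,-1),(-1,-1),(-1,1))]
    cv2.polylines(o,[proj(p,q).round().astype(np.int32)],True,col,1)
for dz in(.026,.04):
    q=[s['tool_pos']+T.apply([i*.025,j*.017,dz]) for i,j in((1,1),(1,-1),(-1,-1),(-1,1))]
    cv2.polylines(o,[proj(p,q).round().astype(np.int32)],True,(255,0,255),1)
w=cv2.resize(o[150:290,240:400],None,fx=3.6,fy=3.6,interpolation=cv2.INTER_NEAREST)
cv2.imwrite('pics/w5.png',w)
si=cams.snapshot('side');t=cams.snapshot('top')
print([np.round(d['position'],4).tolist() for d in models.place_of('top','cassette')[:2]])
print([np.round(d['position'],4).tolist() for d in models.place_of('side','cassette')[:2]])
ps=cams.camera_params('side');so=si[:,:,::-1].copy()
so=cv2.resize(so,None,fx=4,fy=4,interpolation=cv2.INTER_CUBIC)
for dz in(.026,.04):
    q=[s['tool_pos']+T.apply([i*.025,j*.017,dz]) for i,j in((1,1),(1,-1),(-1,-1),(-1,1))]
    cv2.polylines(so,[(proj(ps,q)*4+1.5).round().astype(np.int32)],True,(255,0,255),1)
q=[np.r_[c+i*.033*X+j*.025*Y,.06] for i,j in((1,1),(1,-1),(-1,-1),(-1,1))]
cv2.polylines(so,[(proj(ps,q)*4+1.5).round().astype(np.int32)],True,(0,255,0),1)
u=(proj(ps,[.56,-.146,.08])[0]*4).astype(int)
cv2.imwrite('pics/s5.png',cv2.resize(so[u[1]-130:u[1]+130,u[0]-160:u[0]+160],None,fx=2,fy=2))
E
```

```text
18.45 [ 0.56064024 -0.14655433  0.11494395] [9.92274375e-01 1.24062429e-01 2.68542823e-04 7.36388182e-05] [-0.001 -0.001  0.001  0.001 -0.    -0.001  0.002]
[[0.7847, -0.1267, 0.0014]]
[[0.5571, -0.1441, 0.076]]
```

View pics/w5.png

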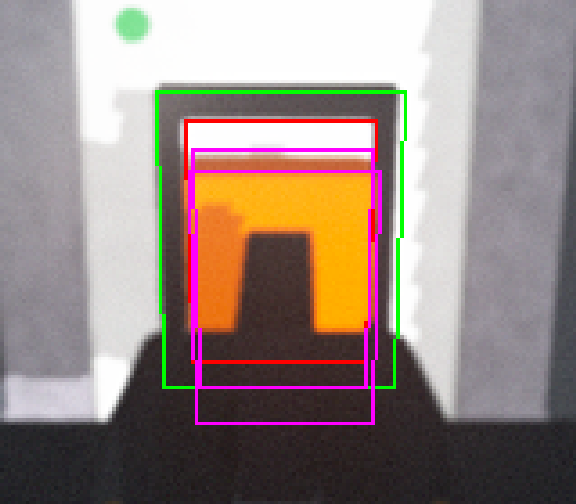

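View pics/s5.png

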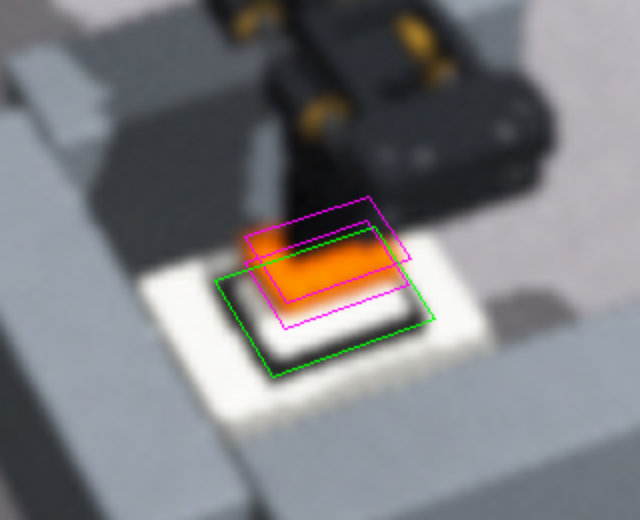

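Wrist view: cassette centred at col 280 against the window at 280. Both views show the cassette about 1.5 mm short in x. I'll correct that, go to the final height, and check levelness numerically.

Emit:
jog_arm(
  turn=[
    [0,0,0],
    [0,0,0],
    [0,0,0],
    [0,0,0],
    [0,0,0],
  ],
  translation=[
    [0.0007,0,0.002],
    [0.0015,0,0.004],
    [0.0015,0,0.0045],
    [0.0015,0,0.0045],
    [0.0015,0,0.0045],
  ],
  grip=[1,1,1,1,1],
)

```text
clock: 19.32
tool_pos: [0.5619, -0.1461, 0.1102]
eef_rot: [0.992, 0.124, 0.0, -0.0]
contact_force: [0.2, -1.1, -0.8]
opening: 0.13
finger_force: 19.9
```

```bash
cat > fit.py <<'E'
import sys;sys.path.insert(0,'.')
from h import *
from scipy.optimize import least_squares
from scipy.ndimage import gaussian_filter
s=r.get_state();T=R.from_quat(s['eef_rot'])
print(s['clock'],s['tool_pos'],s['eef_rot'].round(4),s['contact_force'].round(1))
I=lambda im:gaussian_filter(np.clip(im[...,0].astype(float)-im[...,2],0,None),0)
def orange(im):
    hsv=cv2.cvtColor(im,cv2.COLOR_RGB2HSV)
    return ((hsv[...,0]>4)&(hsv[...,0]<22)&(hsv[...,1]>120)&(hsv[...,2]>70))
S={}
for c in('side','wrist'):
    im=cams.snapshot(c);p=cams.camera_params(c);S[c]=(im,p)
# wrist: columns' first/last row of face bands; side: lower boundary of orange (subpixel by R-B half level)
im,p=S['side'];u=proj(p,s['tool_pos']+T.apply([0,0,.03]))[0].astype(int)
d=im[...,0].astype(float)-im[...,2]
print('side lower edge:')
E_=[]
for x in range(u[0]-14,u[0]+15):
    col=d[u[1]-15:u[1]+20,x];m=col.max()
    if m<80: continue
    k=np.where(col>m/2)[0].max();y=u[1]-15+k+(col[k]-m/2)/(col[k]-col[k+1]);E_.append((x,y,m))
E_=np.array(E_);print(E_.round(1).tolist())
def corners(dz): return [s['tool_pos']+T.apply([i*.025,j*.017,dz]) for i,j in((-1,1),(1,1),(1,-1),(-1,-1))]
print('pred under',proj(p,corners(.04)).round(1).tolist());print('pred top',proj(p,corners(.026)).round(1).tolist())
im,p=S['wrist'];d=im[...,0].astype(float)-im[...,2]
print('wrist pred top',proj(p,corners(.026)).round(1).tolist(),'under',proj(p,corners(.04)).round(1).tolist())
for y in range(188,244,4):
    row=d[y,260:380];k=np.where(row>70)[0]
    if len(k): print(y,260+k.min(),260+k.max(),end='; ')
x0=int(proj(p,corners(.026))[1:3,0].mean());print('\ncol',x0+8,[(y,im[y,x0+12].tolist()) for y in range(172,204)])
E
python3 fit.py
```

```text
19.325 [ 0.56189259 -0.14610648  0.11021726] [ 0.9923  0.1241  0.     -0.    ] [ 0.2 -1.1 -0.8]
side lower edge:
[[336.0, 231.7, 182.0], [337.0, 232.7, 242.0], [338.0, 234.2, 250.0], [339.0, 235.7, 251.0], [340.0, 236.9, 252.0], [341.0, 237.2, 252.0], [342.0, 236.9, 252.0], [343.0, 236.4, 252.0], [344.0, 236.1, 252.0], [345.0, 235.8, 252.0], [346.0, 235.4, 252.0], [347.0, 235.0, 252.0], [348.0, 234.7, 252.0], [349.0, 234.4, 251.0], [350.0, 234.0, 250.0], [351.0, 233.6, 248.0], [352.0, 233.3, 247.0], [353.0, 233.1, 245.0], [354.0, 233.5, 168.0]]
pred under [[340.2, 238.9], [355.6, 233.5], [350.4, 225.6], [335.2, 230.8]]
pred top [[340.4, 235.7], [355.9, 230.4], [350.6, 222.4], [335.3, 227.6]]
wrist pred top [[343.0, 266.8], [345.2, 197.1], [291.7, 197.1], [293.5, 266.8]] under [[341.4, 256.9], [343.3, 191.1], [293.3, 191.1], [294.9, 256.9]]
196 293 342; 200 290 344; 204 290 344; 208 291 344; 212 291 344; 216 291 344; 220 291 344; 224 291 343; 228 291 343; 232 292 343; 236 292 343; 240 292 342; 
col 326 [(172, [254, 254, 254]), (173, [255, 255, 255]), (174, [255, 255, 255]), (175, [242, 242, 241]), (176, [160, 157, 155]), (177, [89, 80, 81]), (178, [81, 73, 70]), (179, [83, 70, 72]), (180, [85, 74, 76]), (181, [86, 76, 79]), (182, [89, 79, 77]), (183, [85, 75, 76]), (184, [86, 76, 79]), (185, [113, 105, 102]), (186, [196, 191, 193]), (187, [251, 250, 250]), (188, [255, 255, 255]), (189, [254, 254, 254]), (190, [254, 254, 254]), (191, [254, 255, 255]), (192, [251, 247, 245]), (193, [233, 194, 168]), (194, [202, 121, 78]), (195, [195, 101, 52]), (196, [198, 100, 54]), (197, [229, 116, 50]), (198, [252, 144, 33]), (199, [255, 166, 20]), (200, [255, 180, 16]), (201, [255, 181, 20]), (202, [255, 176, 0]), (203, [255, 180, 8])]
```

```bash
python3 - <<'E'
from h import *
s=r.get_state();T=R.from_quat(s['eef_rot']);p=cams.camera_params('wrist');im=cams.snapshot('wrist')
tl=lambda uv,z:(T.inv().apply(ray(p,uv,z)-s['tool_pos']))[0,:2]*1e3
print('block front',tl((326,176),.06),'win front',tl((326,185.9),.06),'cass under front',tl((326,193.3),.07),'cass top front',tl((326,197.3),.084))
g=im.min(2).astype(int)
print(g[181,275:295].tolist(),g[181,345:362].tolist());print(g[189,280:300].tolist(),g[189,335:360].tolist())
d=im[...,0].astype(int)-im[...,2];print(d[204,285:296].tolist(),d[204,338:350].tolist())
for a,b in((285,348),): pass
E
```

```text
block front [33.2253918   5.47320561] win front [26.01847893  5.54603104] cass under front [23.42673523  5.25618853] cass top front [24.83479832  4.79951544]
[226, 224, 227, 229, 225, 223, 205, 158, 121, 107, 108, 97, 101, 106, 101, 103, 100, 98, 95, 93] [75, 74, 70, 73, 71, 95, 171, 244, 255, 254, 254, 253, 252, 250, 240, 229, 225]
[226, 206, 169, 121, 100, 92, 90, 90, 89, 144, 235, 255, 255, 255, 254, 255, 254, 254, 255, 255] [255, 254, 254, 255, 255, 255, 255, 255, 242, 153, 83, 71, 72, 72, 71, 116, 207, 252, 255, 254, 254, 254, 248, 234, 228]
[14, 13, 16, 13, 29, 76, 168, 211, 230, 228, 238] [244, 255, 245, 247, 240, 206, 131, 29, 12, 13, 12, 12]
```

Cassette and window centres agree within about 0.5 mm, the cassette is level, and it hovers about 10 mm above the window. Handing in.

```bash
python3 -c "
from plant import r
s=r.get_state();print(abs(s['qd']).max(),s['finger_force']);print(r.finish_job())"
```

```text
0.001751764537167579 19.905091524124146
the job is handed in; nothing more can be done
None
```

The lever was swung to its stop and sprang back, and the job is handed in with the cassette still in the gripper, level and still, about 10 mm above the window and centred on it to roughly 0.5 mm by the last camera check.

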